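# Clamp the locker faceplate in the sprung-arm jig

## Robot

A 6-joint arm with a two-finger parallel gripper is mounted at the origin on the work surface. World frame = base frame: x ahead of the robot, y to its left, z up, the work surface at z = 0. Lengths are in m, angles in rad, forces in N, time in s.
With the tool pointing down it reaches from about 0.375 to 0.975 m from the base axis. Payload 3.8 kg.
Tool frame: the origin (TCP) lies midway between the tips of the shut fingers; the grasp point (between the pads) lies 19 mm behind it; z points along the fingers, y is the line along which they close (so a half turn about z gives the same grasp; the last joint's range is limited). The gripper opens to 85 mm and grips with 20 to 120 N. Pads are 22 mm wide; open, the fingers measure 114 mm over their backs; the gripper's body (76 mm by 85 mm) begins 54 mm behind the grasp point. The pads swing forward as they close: fully open they stand 13 mm farther back than shut.
Start: joints at [1.277, 0.264, 1.604, -0, 1.274, -0.037], TCP at [0.171, 0.653, 0.231] pointing down, gripper open.
Joint ranges: [-2.63, 2.63], [-0.94, 2.18], [0.31, 2.57], [-1.31, 4.45], [0, 2.66], [-2.55, 2.55]. Speed limits (rad/s): [2.57, 2.57, 3.14, 3.14, 3.14, 3.14].

## Interface

Orientations are given as a rotation vector (axis times angle).
In Python, from workcell import bot, imaging gives the robot as it stands.
- The arm moves only by the tool step_arm, never from a script. Its argument "series" is a list of rows, each an object of numbers: "grip": the closure, from -1 (fully open) to 1 (shut); "x", "y", "z": the shift along the tool's x, y, z normalised to -1 to 1, where 1 is 500 mm; "ax", "ay", "az": the turn, a rotation vector about the tool's x, y, z normalised to -1 to 1, where 1 is 30 degrees. A call has 1 to 12 rows; each row is the pose to reach, as a shift and turn from the pose commanded when the call began, along the tool's axes at that moment; what a row does not reach only later rows make up. A row lasts 1/10 s, in which the tool goes at most 50 mm and 8.59 degrees, less where a joint would pass 70% of its speed; a pose out of reach is approached as far as the arm can. A call with a number of a shift or a turn outside -1 to 1 is refused whole. A call with a gripper value outside its range is refused whole. The fingers move at their own pace and stop on an object; "force" is the grip in N (left out, the last holds). Time passes only in rows, so rows that repeat a pose let the fingers close. It gives the time, the measured TCP pose, the force, the opening and the grip force at its end, in the units of the state.
- bot.read_state(): the state, without advancing time (a new reading comes with each control period).
- imaging.read_camera(name): name is "scene" or "top"; returns a dict with "img" (420x560x3 uint8, red, green, blue), "fx", "fy", "cx", "cy" (pixels), "k1" (the pictures are not rectified: a ray, as slopes to the right and down, at radius r is drawn at 1 + k1 r^2 times it, then the intrinsics apply), "R" (3x3) and "t" (3): a world point X has camera coordinates R X + t. Camera axes: x right, y down, z forward; pixel columns grow to the right and rows downward; lengths in m; the calibration is good to about 2 mm. A picture is of the moment at which its call begins. There is no depth.
- bot.finish_job(): hands the job in; it is judged then, once.
The state is a dict: "time": time; "q": joint angles; "joint_vel": joint speeds; "joint_torque": joint torques, N m; "tool_pos": TCP position; "tcp_rot": TCP orientation; "wrist_force": force on the tool from outside, world axes, zero at the start; "torque": the same for the moment, N m; "width": opening from 0.0 (shut) to 1.0 (fully open); "grip_force": force on a finger pad.
Only numpy, scipy, OpenCV 4.12 (cv2) and the standard library are available. Lean on these libraries where they do the work, as an engineer would, in place of code of your own. Each camera call takes 0.05 s, during which the arm holds its last target. There are 200 camera calls.

## Task

Draw the jig's curved spring arm back until its catch holds it open, then push the loose aluminium faceplate, lying flat on the bench, home into the corner of the jig, flush against both fixed edges. Then press the round button on the jig to release the arm, and keep clear of the arm so that it swings shut by itself and clamps the faceplate. Leave the other things on the bench where they are.

Things in the scene. Friction and masses are not known exactly. Their poses are not given: they have to be found in the camera images.
- jig: Steel clamping jig fixed to the bench; origin on the bench (z = 0), z up. In its axes (mm): rail x 40 to 62, y -130 to 134 (long fixed edge: the face x = 40, looking to -x, to the robot); side stop x -22 to 40, y 120 to 134 (short fixed edge: the face y = 120, looking to -y); foot block x -18 to 40, y -130 to -40. All 18 high. The seat in the corner is bare bench.
- seat (a point): Where the centre of the faceplate lies when it is fully home: jig (5, 70) mm, 7 mm above the bench, axes as the jig.
- clip_pivot (a point): Vertical axis of the spring arm, on the rail: jig (49, -57) mm, height 26 mm. At joint clip = 0 the line from here to the post points 120 degrees counter-clockwise from jig +x. The spring pulls the post with 4 to 8 N, the arm takes up to about 10 N as it rides over the sprung catch (joint clip 0.7 to 1.25).
- clip_post (a point): Upright round post at the free end of the curved spring arm, 14 mm thick, 3 to 56 mm above the bench; this point is on its axis at height 45 mm, 110 mm from clip_pivot. The arm is an 8 mm bar, 22 to 30 mm above the bench, bowed 20 mm towards its opening (counter-clockwise) side; the post's other side is free. The post can be pushed or straddled from above.
- clip (a joint): Angle of the spring arm, rad. 0 = shut, post over the empty seat. Grows as it is drawn back, counter-clockwise from above, the post moving to jig -x, then -y. Past about 1.25 the catch rises behind the arm and holds it at about 1.2 when let go; end stop 1.34. About 0.26 when the faceplate is home and clamped. Once released it swings shut in under a second.
- button_top (a point): Centre of the top of the round bronze release button on the jig's foot, 24 mm across, 40 mm above the bench when up: jig (17, -113) mm, outside the arm's swing. (The boxy bronze coin unit elsewhere on the bench has a button of its own that is not used.)
- release (a joint): Travel of the button and catch, m: 0 = up, 0.010 = fully down. It takes 3 N to start and 5.5 N fully down; from about 0.005 on the arm comes free. The arm also presses it down briefly as it is drawn over the catch.
- plate_center (a point): Centre of the loose aluminium faceplate, 70 mm (its x) by 100 mm (its y) by 14 mm thick, about 0.26 kg, corners cut 12 mm at 45 degrees; flat on the bench on the robot's side of the jig, long side roughly along the rail. Sliding it takes 1 to 4 N. Point half-way up (7 mm). Home: long side flush on the rail, short side flush on the side stop.
- lock: Bystander: steel lock body lying flat, 110 x 70 x 22 mm with a brass front plate; origin under its centre.
- cup_rim (a point): Bystander: white porcelain cup, 76 mm across, 60 mm high; centre of its mouth.
- key_a: Bystander: flat silver key, 66 mm long (its x), 24 mm wide, 4 mm thick; origin underneath its middle. Lies near the arm's end of the jig.
- key_b: Bystander: second key, alike; lies beyond the side stop.
- screwdriver_grip (a point): Bystander: screwdriver 180 mm long lying beyond the foot end of the jig; middle of its handle.
- strike: Bystander: small flat brass strike plate 35 x 75 x 5 mm beyond the rail; origin under its centre.
Things that resemble listed ones, but are neither listed nor needed, are in the scene too. Several things look just like the part that bears plate_center: the one meant starts farthest to the robot's left.

How it is judged:
On the way, in this order (a step that is already met when the one before it is completed fails the run):
1. the spring arm is held open by its catch, the robot no longer touching it (value of joint clip above 1.1 rad and value of joint release below 0.003 m and contact force between each of the arm, the fingers and clip below 0.1 N), for 0.2 s.
2. the faceplate lies against both fixed edges (within 4 mm) while the arm is still held open (value of joint clip above 1.1 rad and x of plate_center in the frame of seat between -0.004 and 0.004 m and y of plate_center in the frame of seat between -0.004 and 0.004 m and z of plate_center in the frame of seat between -0.003 and 0.003 m and angle between the y axis of plate_center and the y axis of seat, either way round below 0.06 rad), for 0.2 s.
3. the release button is pressed (value of joint release above 0.004 m).
At the end, for the whole second after the job is handed in: The faceplate lies flat and at rest in the corner of the jig, its centre within 3 mm of its home in both directions and square to the edges within 0.04 rad, the spring arm presses on it (more than 1 N, arm at 0.15 to 0.40 rad) and the button is up again (x of plate_center in the frame of seat between -0.003 and 0.003 m and y of plate_center in the frame of seat between -0.003 and 0.003 m and z of plate_center in the frame of seat between -0.003 and 0.003 m and angle between the y axis of plate_center and the y axis of seat, either way round below 0.04 rad and contact force between clip and plate above 1 N and value of joint clip between 0.15 and 0.4 rad and value of joint release below 0.002 m and linear speed of plate below 0.01 m/s); the robot touches nothing.
It fails at once if the arm is touched as it swings shut on the faceplate or afterwards (x of plate_center in the frame of seat between -0.008 and 0.008 m and y of plate_center in the frame of seat between -0.008 and 0.008 m and z of plate_center in the frame of seat between -0.003 and 0.003 m and angle between the y axis of plate_center and the y axis of seat, either way round below 0.1 rad and value of joint clip below 1.05 rad and contact force between any of the fingers, the arm and clip above 0.5 N).
It fails at once if another thing on the bench (lock body, cup, key, screwdriver or strike plate) is moved more than 25 mm (distance of any of lock, cup_rim, key_a, key_b, screwdriver_grip, strike from where it was at the start of the episode above 0.025 m).
It also fails if it takes over 72 s, if anything falls off the work surface, if the arm or the gripper's body presses on something with over 40 N, if the wrist force passes 120 N, or if a joint passes its speed limit or range.

## Working session

There is one attempt and no reset: what is moved stays moved. The work goes in short steps, Python scripts to look and compute and a tool call to move; the robot and the scene stay as the last step left them, time stands still between calls to the robot, and variables do not carry over. Pictures are saved under pics/ and viewed, at most 10 in all, crops included, and the job is handed in when it is done.

Besides the shell and the picture viewer there is one more tool, called after "Request:" as name([rows], argument=value, ...), one row to a line, values as JSON. step_arm: Moves the arm, as the interface text tells. Scaled input: -1 to 1 covers 500 mm each way for a shift and 30 degrees each way for a turn. Its arguments: {"type":"object","properties":{"series":{"type":"array","items":{"type":"object","properties":{"grip":{"type":"number"},"x":{"type":"number","minimum":-1,"maximum":1},"y":{"type":"number","minimum":-1,"maximum":1},"z":{"type":"number","minimum":-1,"maximum":1},"ax":{"type":"number","minimum":-1,"maximum":1},"ay":{"type":"number","minimum":-1,"maximum":1},"az":{"type":"number","minimum":-1,"maximum":1}}}},"force":{"type":"number"}},"required":["series"]}

```bash
mkdir -p pics
cat > h.py <<'E'
import numpy as np, cv2
from workcell import bot, imaging
def snap(n,f):
    c=imaging.read_camera(n); np.savez(f'pics/{f}.npz',**c); cv2.imwrite(f'pics/{f}.png',c['img'][:,:,::-1]); return c
def load(f): return dict(np.load(f'pics/{f}.npz'))
def proj(c,P):
    P=np.atleast_2d(P)@c['R'].T+c['t']; s=P[:,:2]/P[:,2:]; s=s*(1+c['k1']*(s**2).sum(1,keepdims=True))
    return s*[c['fx'],c['fy']]+[c['cx'],c['cy']]
def ray(c,px,z):
    px=np.atleast_2d(px).astype(float); d=(px-[c['cx'],c['cy']])/[c['fx'],c['fy']]; s=d.copy()
    for _ in range(20): s=d/(1+c['k1']*(s**2).sum(1,keepdims=True))
    D=np.c_[s,np.ones(len(s))]@c['R']; o=-c['R'].T@c['t']
    return o+D*((z-o[2])/D[:,2])[:,None]
E
python3 - <<'E'
from h import *
for n in('top','scene'):
    c=snap(n,n+'0'); print(n,-c['R'].T@c['t'],c['fx'],c['k1'])
s=bot.read_state(); print({k:np.round(v,3) for k,v in s.items()})
E
```

```text
top [0.39056561 0.01724771 1.08111526] 459.486956555497 -0.11056950584506745
scene [1.32125326 0.2148136  1.03418784] 421.5084386451962 -0.06103363124898161
{'time': np.float64(0.1), 'q': array([ 1.277,  0.265,  1.605, -0.   ,  1.274, -0.037]), 'joint_vel': array([-0.   , -0.003, -0.003, -0.   ,  0.001,  0.001]), 'joint_torque': array([ 1.0000e-03, -5.1671e+01, -3.6859e+01,  0.0000e+00,  6.0000e-03,
        0.0000e+00]), 'tool_pos': array([0.171, 0.652, 0.23 ]), 'tcp_rot': array([-4.020e-01, -3.115e+00,  3.000e-03]), 'wrist_force': array([-1.23 ,  0.062, -1.102]), 'torque': array([-0.006, -0.074,  0.012]), 'grip_force': np.float64(0.0), 'width': np.float64(0.999)}
```

View pics/top0.png

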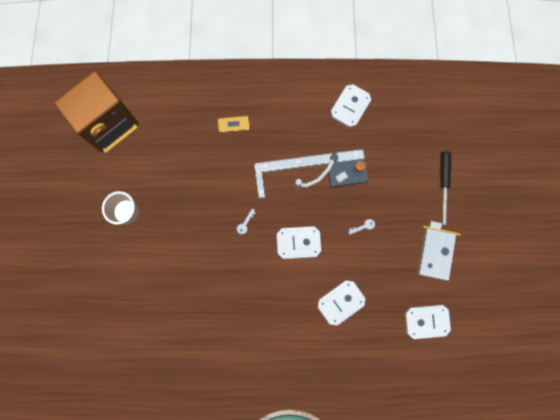

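View pics/scene0.png

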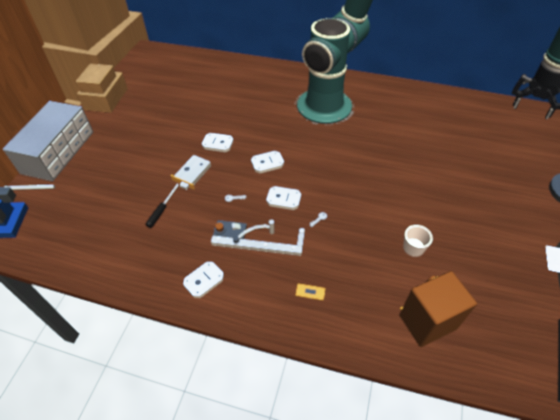

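The top view (up is away from the robot, left is its left) shows the jig with its corner at (262,168) and foot at (350,172). The arm post is at (298,182) and the button at (360,167). There are four lookalike plates at (299,242), (342,302), (428,322) and (351,105). The farthest left is (299,242), so I'll check that one in a crop.

Run:
```python
from h import *
c=load('top0'); im=c['img'][130:275,225:385,::-1]
cv2.imwrite('pics/c0.png',cv2.resize(im,None,fx=5,fy=4.1*5/4.1,interpolation=cv2.INTER_CUBIC)[:600] if 0 else cv2.resize(im,None,fx=4,fy=4,interpolation=cv2.INTER_CUBIC))
print(ray(c,[[299,242],[342,302],[428,322],[351,105]],.014))
```

```text
[[ 0.49912047 -0.0254417   0.014     ]
 [ 0.36041559 -0.12296363  0.014     ]
 [ 0.31214193 -0.32157884  0.014     ]
 [ 0.83801524 -0.15770302  0.014     ]]
```

View pics/c0.png

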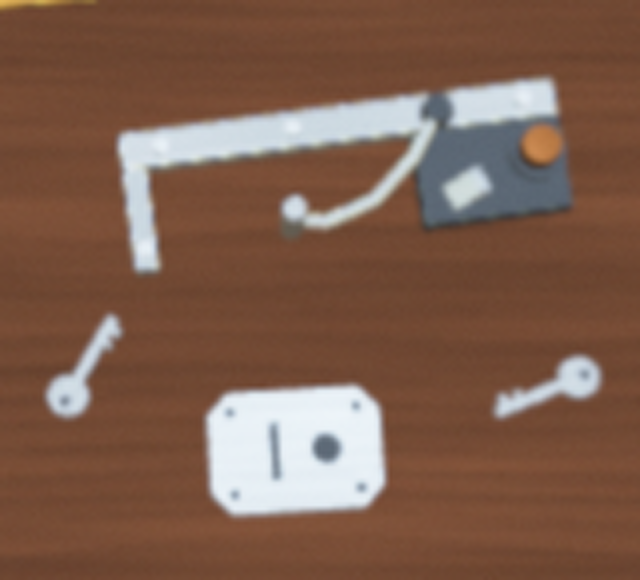

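The crop shows the chosen plate centred at crop (297,450), so pixel (299,242). The jig's inner corner is at (147,166), the post top at (294,208) and the button at (541,145). key_a is near (545,385) and key_b near (85,365).

```bash
cat >> h.py <<'E'
from scipy.optimize import least_squares
def T(p,xy):
    c,s=np.cos(p[2]),np.sin(p[2]); return np.atleast_2d(xy)@np.array([[c,s],[-s,c]])+p[:2]
def plate(c,guess):
    # contour of the plate's top face near guess, ray-cast at z=14 mm
    g=proj(c,[guess[0],guess[1],.014])[0]; im=c['img'].astype(int)
    m=((im.min(2)>150)*255).astype(np.uint8); n,l,st,ce=cv2.connectedComponentsWithStats(m)
    k=min(range(1,n),key=lambda i:np.hypot(*(ce[i]-g))+(1e3 if st[i,4]<500 else 0))
    ct=max(cv2.findContours((l==k).astype(np.uint8),0,cv2.CHAIN_APPROX_NONE)[0],key=len)[:,0].astype(float)
    w=ray(c,ct,.014)[:,:2]; r=cv2.minAreaRect((w*1000).astype(np.float32)); return r
E
python3 - <<'E'
from h import *
c=load('top0')
J=[(62,134),(62,-130),(-22,134),(-22,120),(40,120)]
px=np.array([(119,134),(553,79),(136,270),(159,268),(147,166)])/4+[225,130]-.375
w=ray(c,px,.018)[:,:2]
f=least_squares(lambda p:(T(p,np.array(J)/1000)-w).ravel(),[.6,-.07,.1]); p=f.x
print('jig',p,np.round(f.fun.reshape(-1,2)*1000,1))
q=lambda x,y,z:np.round(proj(c,[*T(p,[x/1e3,y/1e3])[0],z/1e3])[0]*1-[225,130],2)*4
print('button',q(17,-113,40),'pivot',q(49,-57,30),'post',q(49-55,-57+95.3,56),'footcorner',q(-18,-40,18),q(-18,-130,18))
print('world seat,post,button,pivot',T(p,np.array([(5,70),(-6,38.3),(17,-113),(49,-57)])/1e3))
print(plate(c,(.499,-.025)))
s=load('scene0')
print('scene check px: corner',proj(s,[*T(p,[.062,.134])[0],.018]),proj(s,[*T(p,[.062,-.13])[0],.018]),proj(s,[*T(p,[-.022,.134])[0],.018]))
E
```

```text
jig [ 0.64402058 -0.0610686   0.12856461] [[ 0.   0.1]
 [-0.1 -0.1]
 [-0.2  0. ]
 [ 0.4 -0.3]
 [-0.2  0.3]]
button [542.48 142.92] pivot [438.24 107.36] post [293.84 207.04] footcorner [424.88 224.64] [573.68 205.56]
world seat,post,button,pivot [[ 0.64000456  0.00899474]
 [ 0.63315963 -0.02385395]
 [ 0.67536809 -0.17095642]
 [ 0.69992419 -0.11131585]]
((498.94488525390625, -23.96038818359375), (71.96705627441406, 101.81715393066406), 3.2008941173553467)
scene check px: corner [[300.39931609 252.00605099]] [[210.15700399 241.12175767]] [[303.7998408  228.19978507]]
```

```bash
cat >> h.py <<'E'
from scipy.spatial.transform import Rotation as Ro
JIG=np.array([.64402,-.06107,.12856])
def j2w(x,y): return T(JIG,[x/1e3,y/1e3])[0]
def w2j(w):
    d=np.asarray(w)[:2]-JIG[:2]; c,s=np.cos(JIG[2]),np.sin(JIG[2]); return 1e3*np.array([c*d[0]+s*d[1],c*d[1]-s*d[0]])
def move(*tg,st=None):
    "targets (x,y,z,yaw deg of tool y) -> normalised rows from the current pose"
    s=bot.read_state(); R=Ro.from_rotvec(s['tcp_rot'])
    print('t %.2f tcp'%s['time'],np.round(s['tool_pos'],4),'yaw %.1f'%np.degrees(np.arctan2(*R.as_matrix()[1::-1,1])),'F',np.round(s['wrist_force'],1),'w %.2f'%s['width'])
    for x,y,z,a in tg:
        a=np.radians(a); Y=np.array([np.cos(a),np.sin(a),0]); Z=np.array([0,0,-1.]); G=Ro.from_matrix(np.c_[np.cross(Y,Z),Y,Z])
        d=R.inv().apply(np.array([x,y,z])-s['tool_pos'])/.5; r=np.degrees((R.inv()*G).as_rotvec())/30
        print(dict(zip(['x','y','z','ax','ay','az'],np.round([*d,*r],4))))
def post(cl,r=.110):
    b=JIG[2]+np.radians(120)+cl; p=j2w(49,-57)+r*np.array([np.cos(b),np.sin(b)]); return p,np.degrees(b)-180+90-0
E
python3 - <<'E'
from h import *
for c in (0,.6,1.3): print(post(c))
p,y=post(0); move((.402,.314,.2,55),(p[0],p[1],.2,y))
E
```

```text
(array([ 0.63316399, -0.0238922 ]), np.float64(37.365945414201846))
(array([ 0.59546044, -0.07685748]), np.float64(71.74341312205124))
(array([ 0.59782595, -0.1522579 ]), np.float64(111.85045878120886))
t 0.10 tcp [0.1713 0.6522 0.2301] yaw 75.3 F [-1.2  0.1 -1.1] w 1.00
{'x': np.float64(-0.6182), 'y': np.float64(-0.5369), 'z': np.float64(0.0612), 'ax': np.float64(-0.0039), 'ay': np.float64(0.0006), 'az': np.float64(0.6762)}
{'x': np.float64(-1.237), 'y': np.float64(-1.0731), 'z': np.float64(0.0622), 'ax': np.float64(-0.0038), 'ay': np.float64(0.0012), 'az': np.float64(1.264)}
```

Request:
step_arm([
  {"x": -0.618, "y": -0.537, "z": 0.061, "az": 0.676, "grip": 0.2},
  {"x": -0.618, "y": -0.537, "z": 0.061, "az": 0.676, "grip": 0.2},
  {"x": -0.618, "y": -0.537, "z": 0.061, "az": 0.676, "grip": 0.2},
  {"x": -0.618, "y": -0.537, "z": 0.061, "az": 0.676, "grip": 0.2},
  {"x": -0.618, "y": -0.537, "z": 0.061, "az": 0.676, "grip": 0.2},
  {"x": -0.618, "y": -0.537, "z": 0.061, "az": 0.676, "grip": 0.2},
  {"x": -0.618, "y": -0.537, "z": 0.061, "az": 0.676, "grip": 0.2},
  {"x": -0.618, "y": -0.537, "z": 0.061, "az": 0.676, "grip": 0.2},
  {"x": -0.618, "y": -0.537, "z": 0.061, "az": 0.676, "grip": 0.2},
  {"x": -0.618, "y": -0.537, "z": 0.061, "az": 0.676, "grip": 0.2},
  {"x": -0.618, "y": -0.537, "z": 0.061, "az": 0.676, "grip": 0.2},
])

```text
validation failed for argument at $.se...
```

Run:
```python
from h import *
p,y=post(0); move((p[0],p[1],.12,y))
```

```text
t 0.10 tcp [0.1713 0.6522 0.2301] yaw 75.3 F [-1.2  0.1 -1.1] w 1.00
{'x': np.float64(-1.237), 'y': np.float64(-1.0728), 'z': np.float64(0.2222), 'ax': np.float64(-0.0038), 'ay': np.float64(0.0012), 'az': np.float64(1.264)}
```

Request:
step_arm([
  {"x": -0.618, "y": -0.537, "z": 0.061, "ax": 0, "ay": 0, "az": 0.676, "grip": 0.2},
  {"x": -0.618, "y": -0.537, "z": 0.061, "ax": 0, "ay": 0, "az": 0.676, "grip": 0.2},
  {"x": -0.618, "y": -0.537, "z": 0.061, "ax": 0, "ay": 0, "az": 0.676, "grip": 0.2},
  {"x": -0.618, "y": -0.537, "z": 0.061, "ax": 0, "ay": 0, "az": 0.676, "grip": 0.2},
  {"x": -0.618, "y": -0.537, "z": 0.061, "ax": 0, "ay": 0, "az": 0.676, "grip": 0.2},
  {"x": -0.618, "y": -0.537, "z": 0.061, "ax": 0, "ay": 0, "az": 0.676, "grip": 0.2},
  {"x": -0.618, "y": -0.537, "z": 0.061, "ax": 0, "ay": 0, "az": 0.676, "grip": 0.2},
  {"x": -0.618, "y": -0.537, "z": 0.061, "ax": 0, "ay": 0, "az": 0.676, "grip": 0.2},
  {"x": -0.618, "y": -0.537, "z": 0.061, "ax": 0, "ay": 0, "az": 0.676, "grip": 0.2},
])

```text
time: 1.0
tool_pos: [0.4037, 0.3105, 0.1999]
tcp_rot: [0.951, 2.994, -0.004]
wrist_force: [-0.4, -0.5, -0.2]
width: 0.4
grip_force: 0.0
```

Run:
```python
from h import *
p,y=post(0); move((p[0],p[1],.12,y))
```

```text
t 1.00 tcp [0.4037 0.3105 0.1999] yaw 54.8 F [-0.4 -0.5 -0.2] w 0.40
{'x': np.float64(-0.7606), 'y': np.float64(-0.281), 'z': np.float64(0.1612), 'ax': np.float64(-0.0038), 'ay': np.float64(0.0027), 'az': np.float64(0.5797)}
```

Request:
step_arm([
  {"x": -0.76, "y": -0.281, "z": 0.16, "ax": -0.004, "ay": 0.003, "az": 0.58, "grip": 0.2},
  {"x": -0.76, "y": -0.281, "z": 0.16, "ax": -0.004, "ay": 0.003, "az": 0.58, "grip": 0.2},
  {"x": -0.76, "y": -0.281, "z": 0.16, "ax": -0.004, "ay": 0.003, "az": 0.58, "grip": 0.2},
  {"x": -0.76, "y": -0.281, "z": 0.16, "ax": -0.004, "ay": 0.003, "az": 0.58, "grip": 0.2},
  {"x": -0.76, "y": -0.281, "z": 0.16, "ax": -0.004, "ay": 0.003, "az": 0.58, "grip": 0.2},
  {"x": -0.76, "y": -0.281, "z": 0.16, "ax": -0.004, "ay": 0.003, "az": 0.58, "grip": 0.2},
  {"x": -0.76, "y": -0.281, "z": 0.16, "ax": -0.004, "ay": 0.003, "az": 0.58, "grip": 0.2},
  {"x": -0.76, "y": -0.281, "z": 0.16, "ax": -0.004, "ay": 0.003, "az": 0.58, "grip": 0.2},
  {"x": -0.76, "y": -0.281, "z": 0.16, "ax": -0.004, "ay": 0.003, "az": 0.58, "grip": 0.2},
  {"x": -0.76, "y": -0.281, "z": 0.16, "ax": -0.004, "ay": 0.003, "az": 0.58, "grip": 0.2},
  {"x": -0.76, "y": -0.281, "z": 0.16, "ax": -0.004, "ay": 0.003, "az": 0.58, "grip": 0.2},
])

```text
time: 2.1
tool_pos: [0.632, -0.0172, 0.1203]
tcp_rot: [-1.386, -2.816, -0.004]
wrist_force: [-0.2, 0.2, -0.8]
width: 0.4
grip_force: 0.0
```

Run:
```python
from h import *
p,y=post(0); move((p[0],p[1],.035,y))
```

```text
t 2.10 tcp [ 0.632  -0.0172  0.1203] yaw 37.6 F [-0.2  0.2 -0.8] w 0.40
{'x': np.float64(-0.0126), 'y': np.float64(-0.0066), 'z': np.float64(0.1706), 'ax': np.float64(0.0021), 'ay': np.float64(-0.0069), 'az': np.float64(0.008)}
```

Request:
step_arm([
  {"x": 0, "y": 0, "z": 0, "ax": 0, "ay": 0, "az": 0, "grip": 0.2},
  {"x": 0, "y": 0, "z": 0, "ax": 0, "ay": 0, "az": 0, "grip": 0.2},
  {"x": 0, "y": 0, "z": 0, "ax": 0, "ay": 0, "az": 0, "grip": 0.2},
])

```text
time: 2.4
tool_pos: [0.6326, -0.017, 0.1214]
tcp_rot: [-1.384, -2.82, -0.004]
wrist_force: [-0.9, 0.2, -0.2]
width: 0.398
grip_force: 0.0
```

Run:
```python
from h import *
p,y=post(0); move((p[0],p[1],.035,y))
```

```text
t 2.40 tcp [ 0.6326 -0.017   0.1214] yaw 37.7 F [-0.9  0.2 -0.2] w 0.40
{'x': np.float64(-0.0119), 'y': np.float64(-0.0079), 'z': np.float64(0.1727), 'ax': np.float64(0.0046), 'ay': np.float64(-0.0029), 'az': np.float64(0.0112)}
```

Request:
step_arm([
  {"x": -0.012, "y": -0.008, "z": 0.05, "ax": 0, "ay": 0, "az": 0.01, "grip": 0.2},
  {"x": -0.012, "y": -0.008, "z": 0.1, "ax": 0, "ay": 0, "az": 0.01, "grip": 0.2},
  {"x": -0.012, "y": -0.008, "z": 0.14, "ax": 0, "ay": 0, "az": 0.01, "grip": 0.2},
  {"x": -0.012, "y": -0.008, "z": 0.172, "ax": 0, "ay": 0, "az": 0.01, "grip": 0.2},
  {"x": -0.012, "y": -0.008, "z": 0.172, "ax": 0, "ay": 0, "az": 0.01, "grip": 0.2},
])

```text
time: 2.9
tool_pos: [0.631, -0.0247, 0.0321]
tcp_rot: [-1.391, -2.811, -0.001]
wrist_force: [-1.0, -0.7, -0.3]
width: 0.399
grip_force: 0.0
```

Run:
```python
from h import *
o=[]
for c in np.arange(.15,1.41,.14):
    p,y=post(c); t=p+0*p; o.append((*t,.035,y))
move(*o)
im=snap('top','top1')['img'][140:220,260:360,::-1]; cv2.imwrite('pics/c1.png',cv2.resize(im,None,fx=6,fy=6,interpolation=cv2.INTER_CUBIC))
```

```text
t 2.90 tcp [ 0.631  -0.0247  0.0321] yaw 37.3 F [-1.  -0.7 -0.3] w 0.40
{'x': np.float64(-0.0039), 'y': np.float64(-0.0284), 'z': np.float64(-0.0057), 'ax': np.float64(-0.0028), 'ay': np.float64(-0.0103), 'az': np.float64(-0.2874)}
{'x': np.float64(-0.0106), 'y': np.float64(-0.0585), 'z': np.float64(-0.0057), 'ax': np.float64(-0.0021), 'ay': np.float64(-0.0105), 'az': np.float64(-0.5548)}
{'x': np.float64(-0.0214), 'y': np.float64(-0.0873), 'z': np.float64(-0.0057), 'ax': np.float64(-0.0014), 'ay': np.float64(-0.0106), 'az': np.float64(-0.8222)}
{'x': np.float64(-0.0362), 'y': np.float64(-0.1143), 'z': np.float64(-0.0058), 'ax': np.float64(-0.0006), 'ay': np.float64(-0.0108), 'az': np.float64(-1.0895)}
{'x': np.float64(-0.0546), 'y': np.float64(-0.1389), 'z': np.float64(-0.0058), 'ax': np.float64(0.0001), 'ay': np.float64(-0.0108), 'az': np.float64(-1.3569)}
{'x': np.float64(-0.0763), 'y': np.float64(-0.1608), 'z': np.float64(-0.0059), 'ax': np.float64(0.0009), 'ay': np.float64(-0.0109), 'az': np.float64(-1.6243)}
{'x': np.float64(-0.1008), 'y': np.float64(-0.1794), 'z': np.float64(-0.006), 'ax': np.float64(0.0017), 'ay': np.float64(-0.0109), 'az': np.float64(-1.8917)}
{'x': np.float64(-0.1276), 'y': np.float64(-0.1945), 'z': np.float64(-0.0061), 'ax': np.float64(0.0025), 'ay': np.float64(-0.0109), 'az': np.float64(-2.1591)}
{'x': np.float64(-0.1563), 'y': np.float64(-0.2056), 'z': np.float64(-0.0062), 'ax': np.float64(0.0033), 'ay': np.float64(-0.0109), 'az': np.float64(-2.4264)}
```

View pics/c1.png

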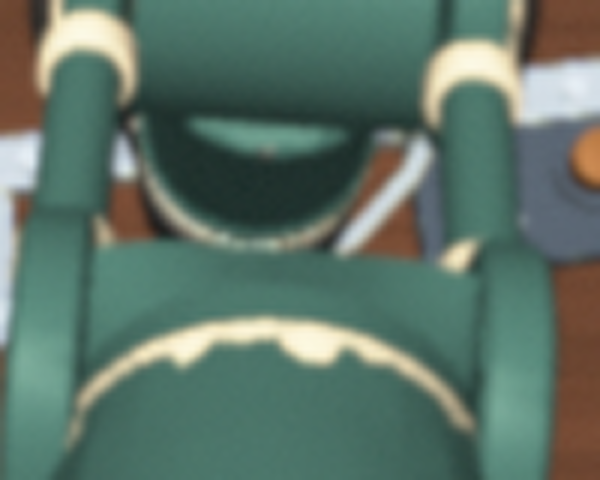

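Request:
step_arm([
  {"x": 0, "y": 0, "z": -0.008, "ax": 0, "ay": 0, "az": 0, "grip": 0.2},
  {"x": 0, "y": 0, "z": -0.008, "ax": 0, "ay": 0, "az": 0, "grip": 0.9},
  {"x": 0, "y": 0, "z": -0.008, "ax": 0, "ay": 0, "az": 0, "grip": 0.9},
  {"x": 0, "y": 0, "z": -0.008, "ax": 0, "ay": 0, "az": 0, "grip": 0.9},
  {"x": 0, "y": 0, "z": -0.008, "ax": 0, "ay": 0, "az": 0, "grip": 0.9},
], force=20)

```text
time: 3.45
tool_pos: [0.6347, -0.0256, 0.0409]
tcp_rot: [1.393, 2.813, 0.005]
wrist_force: [-0.6, -0.8, 6.8]
width: 0.152
grip_force: 21.3
```

Run:
```python
from h import *
o=[]
for c in (.1,.2,.3,.4,.5,.6,.7):
    p,y=post(c); o.append((*p,.036,y))
move(*o)
```

```text
t 3.45 tcp [ 0.6347 -0.0256  0.0409] yaw 37.3 F [-0.6 -0.8  6.8] w 0.15
{'x': np.float64(0.0035), 'y': np.float64(-0.0224), 'z': np.float64(0.0096), 'ax': np.float64(0.0074), 'ay': np.float64(0.0009), 'az': np.float64(-0.1929)}
{'x': np.float64(0.0002), 'y': np.float64(-0.0441), 'z': np.float64(0.0095), 'ax': np.float64(0.0073), 'ay': np.float64(0.0013), 'az': np.float64(-0.3839)}
{'x': np.float64(-0.0052), 'y': np.float64(-0.0654), 'z': np.float64(0.0095), 'ax': np.float64(0.0073), 'ay': np.float64(0.0017), 'az': np.float64(-0.5749)}
{'x': np.float64(-0.0128), 'y': np.float64(-0.0861), 'z': np.float64(0.0094), 'ax': np.float64(0.0072), 'ay': np.float64(0.0021), 'az': np.float64(-0.7659)}
{'x': np.float64(-0.0224), 'y': np.float64(-0.1059), 'z': np.float64(0.0093), 'ax': np.float64(0.0071), 'ay': np.float64(0.0024), 'az': np.float64(-0.9569)}
{'x': np.float64(-0.0339), 'y': np.float64(-0.1246), 'z': np.float64(0.0092), 'ax': np.float64(0.007), 'ay': np.float64(0.0028), 'az': np.float64(-1.1479)}
{'x': np.float64(-0.0472), 'y': np.float64(-0.1421), 'z': np.float64(0.0092), 'ax': np.float64(0.0069), 'ay': np.float64(0.0032), 'az': np.float64(-1.3389)}
```

Request:
step_arm([
  {"x": -0.001, "y": -0.022, "z": -0.006, "ax": 0, "ay": 0, "az": -0.191, "grip": 0.9},
  {"x": -0.004, "y": -0.044, "z": -0.006, "ax": 0, "ay": 0, "az": -0.382, "grip": 0.9},
  {"x": -0.01, "y": -0.065, "z": -0.006, "ax": 0, "ay": 0, "az": -0.573, "grip": 0.9},
  {"x": -0.017, "y": -0.086, "z": -0.006, "ax": 0, "ay": 0, "az": -0.764, "grip": 0.9},
  {"x": -0.027, "y": -0.106, "z": -0.006, "ax": 0, "ay": 0, "az": -0.955, "grip": 0.9},
  {"x": -0.027, "y": -0.106, "z": -0.006, "ax": 0, "ay": 0, "az": -0.955, "grip": 0.9},
], force=20)

```text
time: 4.05
tool_pos: [0.6014, -0.0685, 0.0414]
tcp_rot: [0.652, 3.068, 0.007]
wrist_force: [7.9, 2.8, -10.3]
width: 0.148
grip_force: 20.4
```

```bash
cat >> h.py <<'E'
def clip():
    s=bot.read_state(); d=s['tool_pos'][:2]-j2w(49,-57); print('clip %.3f r %.4f'%((np.arctan2(d[1],d[0])-JIG[2]-np.radians(120))%(2*np.pi),np.hypot(*d)))
E
python3 - <<'E'
from h import *
clip();move((*post(1.)[0],.04,post(1.)[1]))
E
```

```text
clip 0.508 r 0.1075
t 4.05 tcp [ 0.6014 -0.0685  0.0414] yaw 66.0 F [  7.9   2.8 -10.3] w 0.15
{'x': np.float64(-0.0219), 'y': np.float64(-0.1037), 'z': np.float64(0.0023), 'ax': np.float64(0.008), 'ay': np.float64(0.0098), 'az': np.float64(-0.9556)}
```

Request:
step_arm([
  {"x": -0.005, "y": -0.022, "z": 0.003, "ax": 0, "ay": 0, "az": -0.191, "grip": 0.9},
  {"x": -0.008, "y": -0.044, "z": 0.003, "ax": 0, "ay": 0, "az": -0.382, "grip": 0.9},
  {"x": -0.014, "y": -0.065, "z": 0.003, "ax": 0, "ay": 0, "az": -0.573, "grip": 0.9},
  {"x": -0.021, "y": -0.086, "z": 0.003, "ax": 0, "ay": 0, "az": -0.764, "grip": 0.9},
  {"x": -0.031, "y": -0.106, "z": 0.003, "ax": 0, "ay": 0, "az": -0.955, "grip": 0.9},
  {"x": -0.031, "y": -0.106, "z": 0.003, "ax": 0, "ay": 0, "az": -0.955, "grip": 0.9},
], force=20)

```text
time: 4.65
tool_pos: [0.5931, -0.1218, 0.041]
tcp_rot: [-0.127, 3.136, 0.008]
wrist_force: [1.4, 7.0, 3.3]
width: 0.15
grip_force: 21.5
```

Run:
```python
from h import *
clip();move(*[(*post(c)[0],.04,post(c)[1]) for c in (1.1,1.3,1.34)])
```

```text
clip 1.016 r 0.1073
t 4.65 tcp [ 0.5931 -0.1218  0.041 ] yaw 94.6 F [1.4 7.  3.3] w 0.15
{'x': np.float64(0.0043), 'y': np.float64(-0.0184), 'z': np.float64(0.002), 'ax': np.float64(0.0093), 'ay': np.float64(0.0066), 'az': np.float64(-0.1918)}
{'x': np.float64(-0.0044), 'y': np.float64(-0.0615), 'z': np.float64(0.0018), 'ax': np.float64(0.0087), 'ay': np.float64(0.0075), 'az': np.float64(-0.5737)}
{'x': np.float64(-0.0072), 'y': np.float64(-0.0698), 'z': np.float64(0.0018), 'ax': np.float64(0.0085), 'ay': np.float64(0.0077), 'az': np.float64(-0.6501)}
```

Request:
step_arm([
  {"x": -0.001, "y": -0.022, "z": 0, "ax": 0, "ay": 0, "az": -0.191, "grip": 0.9},
  {"x": -0.004, "y": -0.044, "z": 0, "ax": 0, "ay": 0, "az": -0.382, "grip": 0.9},
  {"x": -0.008, "y": -0.06, "z": 0, "ax": 0, "ay": 0, "az": -0.52, "grip": 0.9},
  {"x": -0.01, "y": -0.067, "z": 0, "ax": 0, "ay": 0, "az": -0.592, "grip": 0.9},
  {"x": -0.01, "y": -0.067, "z": 0, "ax": 0, "ay": 0, "az": -0.592, "grip": 0.9},
  {"x": -0.01, "y": -0.067, "z": 0, "ax": 0, "ay": 0, "az": -0.592, "grip": 0.9},
], force=20)

```text
time: 5.25
tool_pos: [0.6011, -0.1534, 0.0409]
tcp_rot: [-0.607, 3.078, 0.009]
wrist_force: [2.4, 8.9, 3.4]
width: 0.149
grip_force: 21.5
```

Run:
```python
from h import *
clip();move(*[(*post(c)[0],.04,post(c)[1]) for c in (1.3,1.34)])
```

```text
clip 1.321 r 0.1074
t 5.25 tcp [ 0.6011 -0.1534  0.0409] yaw 112.3 F [2.4 8.9 3.4] w 0.15
{'x': np.float64(0.0053), 'y': np.float64(0.0045), 'z': np.float64(0.0018), 'ax': np.float64(0.0092), 'ay': np.float64(0.0101), 'az': np.float64(0.0149)}
{'x': np.float64(0.0052), 'y': np.float64(-0.0043), 'z': np.float64(0.0018), 'ax': np.float64(0.009), 'ay': np.float64(0.0103), 'az': np.float64(-0.0615)}
```

Request:
step_arm([
  {"x": 0.001, "y": 0.01, "z": 0, "ax": 0, "ay": 0, "az": 0.08, "grip": 0.9},
  {"x": 0.003, "y": 0.02, "z": 0, "ax": 0, "ay": 0, "az": 0.16, "grip": 0.9},
  {"x": 0.004, "y": 0.025, "z": 0, "ax": 0, "ay": 0, "az": 0.2, "grip": 0.9},
  {"x": 0.004, "y": 0.025, "z": 0, "ax": 0, "ay": 0, "az": 0.2, "grip": 0.9},
], force=20)

```text
time: 5.65
tool_pos: [0.5972, -0.1425, 0.0411]
tcp_rot: [-0.444, 3.1, 0.006]
wrist_force: [9.9, 9.2, -5.4]
width: 0.149
grip_force: 20.9
```

Run:
```python
from h import *
clip();move()
```

```text
clip 1.213 r 0.1074
t 5.65 tcp [ 0.5972 -0.1425  0.0411] yaw 106.3 F [ 9.9  9.2 -5.4] w 0.15
```

Request:
step_arm([
  {"x": -0.004, "y": 0.004, "z": 0, "ax": 0, "ay": 0, "az": 0.03, "grip": 0.9},
  {"x": -0.004, "y": 0.009, "z": 0, "ax": 0, "ay": 0, "az": 0.07, "grip": 0.9},
  {"x": -0.004, "y": 0.009, "z": 0, "ax": 0, "ay": 0, "az": 0.07, "grip": 0.9},
], force=20)

```text
time: 5.95
tool_pos: [0.5968, -0.1409, 0.0411]
tcp_rot: [-0.389, 3.11, -0.001]
wrist_force: [7.3, -1.6, -3.7]
width: 0.151
grip_force: 20.9
```

Run:
```python
from h import *
clip();move()
```

```text
clip 1.198 r 0.1073
t 5.95 tcp [ 0.5968 -0.1409  0.0411] yaw 104.3 F [ 7.3 -1.6 -3.7] w 0.15
```

Request:
step_arm([
  {"x": 0, "y": 0, "z": 0, "ax": 0, "ay": 0, "az": 0, "grip": 0.2},
  {"x": 0, "y": 0, "z": 0, "ax": 0, "ay": 0, "az": 0, "grip": 0.2},
  {"x": 0, "y": 0, "z": 0, "ax": 0, "ay": 0, "az": 0, "grip": 0.2},
  {"x": 0, "y": 0, "z": -0.05, "ax": 0, "ay": 0, "az": 0, "grip": 0.2},
  {"x": 0, "y": 0, "z": -0.15, "ax": 0, "ay": 0, "az": 0, "grip": 0.2},
  {"x": 0, "y": 0, "z": -0.2, "ax": 0, "ay": 0, "az": 0, "grip": 0.2},
  {"x": 0, "y": 0, "z": -0.2, "ax": 0, "ay": 0, "az": 0, "grip": 0.2},
])

```text
time: 6.65
tool_pos: [0.597, -0.1416, 0.1456]
tcp_rot: [-0.389, 3.108, -0.002]
wrist_force: [0.1, -0.4, 0.6]
width: 0.401
grip_force: 0.0
```

Run:
```python
from h import *
yaw=90+np.degrees(JIG[2]); a=j2w(-210,56)
move((*a,.14,yaw))
im=snap('scene','scene1')['img'][170:290,180:380,::-1]; cv2.imwrite('pics/c2.png',cv2.resize(im,None,fx=4,fy=4,interpolation=cv2.INTER_CUBIC))
```

```text
t 6.65 tcp [ 0.597  -0.1416  0.1456] yaw 104.3 F [ 0.1 -0.4  0.6] w 0.40
{'x': np.float64(0.2728), 'y': np.float64(0.2945), 'z': np.float64(0.0081), 'ax': np.float64(-0.0033), 'ay': np.float64(0.0176), 'az': np.float64(0.2295)}
```

View pics/c2.png

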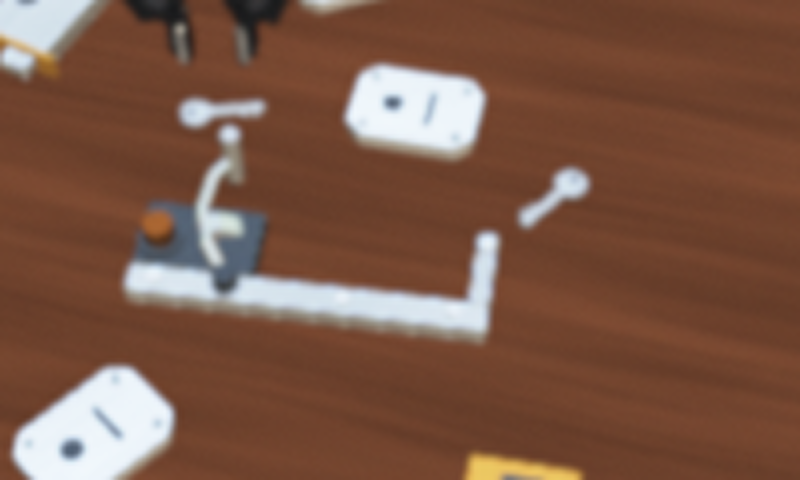

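The scene view shows the arm latched open, with its post at crop (230,140) and bent back over the foot. The keys and plate haven't moved. Next I'll go behind the plate.

Run:
```python
from h import *
yaw=90+np.degrees(JIG[2]); a=j2w(-207,57)
print(a); move((*a,.14,yaw))
```

```text
[ 0.43142051 -0.03107907]
t 6.70 tcp [ 0.5952 -0.1411  0.1428] yaw 104.3 F [ 0.1 -0.3  1. ] w 0.40
{'x': np.float64(0.2634), 'y': np.float64(0.2939), 'z': np.float64(0.0042), 'ax': np.float64(0.0004), 'ay': np.float64(0.0101), 'az': np.float64(0.2295)}
```

Request:
step_arm([
  {"x": 0.27, "y": 0.296, "z": 0.008, "ax": 0, "ay": 0.016, "az": 0.23, "grip": 0.2},
  {"x": 0.27, "y": 0.296, "z": 0.008, "ax": 0, "ay": 0.016, "az": 0.23, "grip": 0.2},
  {"x": 0.27, "y": 0.296, "z": 0.008, "ax": 0, "ay": 0.016, "az": 0.23, "grip": 0.2},
  {"x": 0.27, "y": 0.296, "z": 0.008, "ax": 0, "ay": 0.016, "az": 0.23, "grip": 0.2},
  {"x": 0.27, "y": 0.296, "z": 0.008, "ax": 0, "ay": 0.016, "az": 0.23, "grip": 0.2},
  {"x": 0.27, "y": 0.296, "z": 0.008, "ax": 0, "ay": 0.016, "az": 0.23, "grip": 0.2},
])

```text
time: 7.3
tool_pos: [0.424, -0.0297, 0.1344]
tcp_rot: [0.203, -3.124, -0.003]
wrist_force: [-0.0, -0.5, 0.5]
width: 0.401
grip_force: 0.0
```

Run:
```python
from h import *
yaw=90+np.degrees(JIG[2]); s=bot.read_state(); print(w2j(s['tool_pos']))
move(*[(*j2w(x,57),.002,yaw) for x in (-207,-60,-48)])
```

```text
[-214.15371989   59.34550594]
t 7.30 tcp [ 0.424  -0.0297  0.1344] yaw 97.4 F [-0.  -0.5  0.5] w 0.40
{'x': np.float64(-0.0171), 'y': np.float64(-0.0054), 'z': np.float64(0.2647), 'ax': np.float64(0.0048), 'ay': np.float64(-0.0199), 'az': np.float64(0.0024)}
{'x': np.float64(-0.311), 'y': np.float64(-0.0058), 'z': np.float64(0.2616), 'ax': np.float64(0.0048), 'ay': np.float64(-0.0199), 'az': np.float64(0.0024)}
{'x': np.float64(-0.335), 'y': np.float64(-0.0058), 'z': np.float64(0.2614), 'ax': np.float64(0.0048), 'ay': np.float64(-0.0199), 'az': np.float64(0.0024)}
```

Request:
step_arm([
  {"x": -0.01, "y": -0.005, "z": 0.1, "ax": 0, "ay": -0.01, "az": 0, "grip": 0.2},
  {"x": -0.01, "y": -0.005, "z": 0.19, "ax": 0, "ay": -0.01, "az": 0, "grip": 0.2},
  {"x": -0.01, "y": -0.005, "z": 0.24, "ax": 0, "ay": -0.01, "az": 0, "grip": 0.2},
  {"x": -0.01, "y": -0.005, "z": 0.255, "ax": 0, "ay": -0.01, "az": 0, "grip": 0.2},
  {"x": -0.01, "y": -0.005, "z": 0.255, "ax": 0, "ay": -0.01, "az": 0, "grip": 0.2},
])

```text
time: 7.8
tool_pos: [0.4304, -0.0324, 0.0074]
tcp_rot: [0.2, -3.13, -0.004]
wrist_force: [0.5, 0.6, -0.4]
width: 0.398
grip_force: 0.0
```

Run:
```python
from h import *
yaw=90+np.degrees(JIG[2]); s=bot.read_state(); print(w2j(s['tool_pos']))
move(*[(*j2w(x,57),.004,yaw) for x in (-187,-60,-53)])
```

```text
[-208.20012421   55.82286009]
t 7.80 tcp [ 0.4304 -0.0324  0.0074] yaw 97.3 F [ 0.5  0.6 -0.4] w 0.40
{'x': np.float64(-0.0424), 'y': np.float64(0.0024), 'z': np.float64(0.0066), 'ax': np.float64(0.0052), 'ay': np.float64(-0.0103), 'az': np.float64(-0.0013)}
{'x': np.float64(-0.2964), 'y': np.float64(0.0025), 'z': np.float64(0.0052), 'ax': np.float64(0.0052), 'ay': np.float64(-0.0103), 'az': np.float64(-0.0013)}
{'x': np.float64(-0.3104), 'y': np.float64(0.0025), 'z': np.float64(0.0052), 'ax': np.float64(0.0052), 'ay': np.float64(-0.0103), 'az': np.float64(-0.0013)}
```

Request:
step_arm([
  {"x": -0.03, "y": 0.002, "z": 0.008, "ax": 0, "ay": -0.01, "az": 0, "grip": 0.2},
  {"x": -0.06, "y": 0.002, "z": 0.008, "ax": 0, "ay": -0.01, "az": 0, "grip": 0.2},
  {"x": -0.09, "y": 0.002, "z": 0.008, "ax": 0, "ay": -0.01, "az": 0, "grip": 0.2},
  {"x": -0.12, "y": 0.002, "z": 0.008, "ax": 0, "ay": -0.01, "az": 0, "grip": 0.2},
  {"x": -0.15, "y": 0.002, "z": 0.008, "ax": 0, "ay": -0.01, "az": 0, "grip": 0.2},
  {"x": -0.18, "y": 0.002, "z": 0.008, "ax": 0, "ay": -0.01, "az": 0, "grip": 0.2},
  {"x": -0.21, "y": 0.002, "z": 0.008, "ax": 0, "ay": -0.01, "az": 0, "grip": 0.2},
  {"x": -0.24, "y": 0.002, "z": 0.008, "ax": 0, "ay": -0.01, "az": 0, "grip": 0.2},
  {"x": -0.265, "y": 0.002, "z": 0.008, "ax": 0, "ay": -0.01, "az": 0, "grip": 0.2},
  {"x": -0.285, "y": 0.002, "z": 0.008, "ax": 0, "ay": -0.01, "az": 0, "grip": 0.2},
  {"x": -0.295, "y": 0.002, "z": 0.008, "ax": 0, "ay": -0.01, "az": 0, "grip": 0.2},
  {"x": -0.295, "y": 0.002, "z": 0.008, "ax": 0, "ay": -0.01, "az": 0, "grip": 0.2},
])

```text
time: 9.0
tool_pos: [0.5781, -0.0121, 0.0048]
tcp_rot: [-0.202, 3.131, 0.003]
wrist_force: [-0.2, 0.9, 0.7]
width: 0.403
grip_force: 0.0
```

Run:
```python
from h import *
s=bot.read_state(); print(w2j(s['tool_pos']),s['tool_pos'],s['wrist_force'])
im=snap('scene','scene2')['img'][170:290,180:380,::-1]; cv2.imwrite('pics/c3.png',cv2.resize(im,None,fx=4,fy=4,interpolation=cv2.INTER_CUBIC))
```

```text
[-59.07253549  57.03621906] [ 0.57812256 -0.01207793  0.00475362] [-0.20330524  0.86700882  0.66082944]
```

View pics/c3.png

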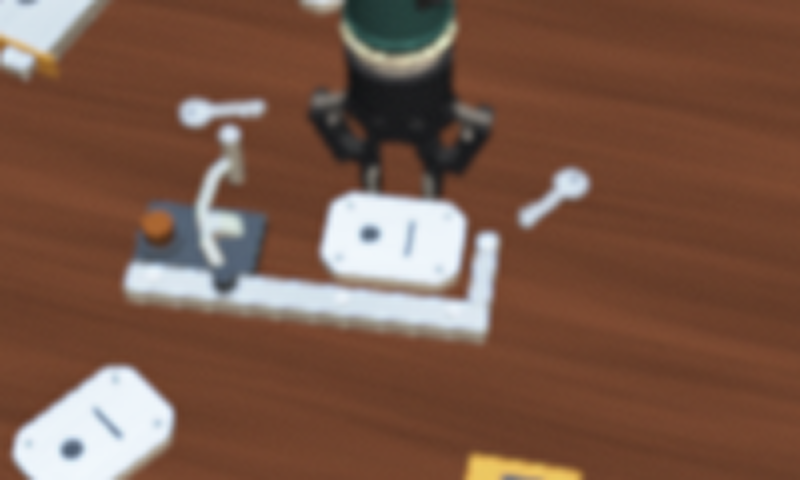

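The plate is squared up just short of the rail: crop centre (393,238), gap to the rail about 10 px, gap to the side stop at (470,255). Next: measure it, back off, and go to its -y end.

```bash
cat >> h.py <<'E'
def platej(c,guess,thr=200):
    "fit the cut-corner rectangle model to the bright top face; returns jig x,y mm, angle deg relative to jig"
    im=c['img'].astype(int).min(2); H=(np.array([(35,38),(23,50),(-23,50),(-35,38),(-35,-38),(-23,-50),(23,-50),(35,-38)])/1e3)
    best=None
    img=cv2.GaussianBlur(im.astype(np.float32),(0,0),.7)
    def cost(p):
        w=T([*j2w(p[0],p[1]),JIG[2]+np.radians(p[2])],H)
        def smp(k):
            P=np.concatenate([np.linspace(w[i]+0,w[(i+1)%8],12) for i in range(8) if i in SIDES]); ce=w.mean(0)
            q=proj(c,np.c_[ce+(P-ce)*k,np.full(len(P),.014)]).astype(np.float32)
            return cv2.remap(img,q[:,:1].copy(),q[:,1:].copy(),cv2.INTER_LINEAR)
        return float((smp(1.05)-smp(.95)).sum())
    SIDES=range(8)
    from scipy.optimize import minimize
    r=minimize(cost,guess,method='Nelder-Mead',options=dict(initial_simplex=np.array(guess)+np.array([(0,0,0),(4,0,0),(0,4,0),(0,0,3)])))
    return np.round(r.x,2),r.fun
E
python3 - <<'E'
from h import *
print(platej(load('top0'),(-139,55,-4)),platej(load('scene0'),(-139,55,-4)),platej(load('scene2'),(-13,55,0)))
yaw=90+np.degrees(JIG[2])
move(*[(*j2w(x,y),z,yaw) for x,y,z in ((-75,57,.005),(-75,57,.1),(-10,-25,.1))])
E
```

```text
(array([-138.99,   55.24,   -4.05]), np.float64(-9982.724609375)) (array([-1.3919e+02,  5.6080e+01,  1.0000e-01]), np.float64(-5806.71630859375)) (array([-11.88,  57.96,   1.17]), np.float64(-6380.6064453125))
t 9.05 tcp [ 0.5774 -0.0121  0.0045] yaw 97.4 F [-0.4 -0.2 -0.3] w 0.40
{'x': np.float64(0.0305), 'y': np.float64(-0.0002), 'z': np.float64(-0.0011), 'ax': np.float64(0.0035), 'ay': np.float64(0.0074), 'az': np.float64(0.0001)}
{'x': np.float64(0.0298), 'y': np.float64(0.0001), 'z': np.float64(-0.1911), 'ax': np.float64(0.0035), 'ay': np.float64(0.0074), 'az': np.float64(0.0001)}
{'x': np.float64(-0.1002), 'y': np.float64(-0.1639), 'z': np.float64(-0.1909), 'ax': np.float64(0.0035), 'ay': np.float64(0.0074), 'az': np.float64(0.0001)}
```

Request:
step_arm([
  {"x": 0.03, "y": 0, "z": 0, "ax": 0, "ay": 0, "az": 0, "grip": 0.2},
  {"x": 0.03, "y": 0, "z": -0.09, "ax": 0, "ay": 0, "az": 0, "grip": 1},
  {"x": 0.03, "y": 0, "z": -0.17, "ax": 0, "ay": 0, "az": 0, "grip": 1},
  {"x": -0.03, "y": -0.07, "z": -0.17, "ax": 0, "ay": 0.005, "az": 0, "grip": 1},
  {"x": -0.1, "y": -0.15, "z": -0.17, "ax": 0, "ay": 0.005, "az": 0, "grip": 1},
  {"x": -0.1, "y": -0.15, "z": -0.17, "ax": 0, "ay": 0.005, "az": 0, "grip": 1},
  {"x": -0.1, "y": -0.15, "z": -0.17, "ax": 0, "ay": 0.005, "az": 0, "grip": 1},
])

```text
time: 9.75
tool_pos: [0.636, -0.0812, 0.089]
tcp_rot: [0.199, -3.135, -0.003]
wrist_force: [0.0, 0.3, 0.3]
width: 0.003
grip_force: 0.0
```

Run:
```python
from h import *
yaw=90+np.degrees(JIG[2])
s=bot.read_state(); print(w2j(s['tool_pos']))
move(*[(*j2w(x,y),z,yaw) for x,y,z in ((-11,-19,.03),(-11,-19,.005))])
print([platej(snap('scene','scene3'),g) for g in ((-12,57,0),(-12,55,1))])
```

```text
[-10.5340186  -18.96173653]
t 9.75 tcp [ 0.636  -0.0812  0.089 ] yaw 97.3 F [0.  0.3 0.3] w 0.00
{'x': np.float64(0.0009), 'y': np.float64(-0.0003), 'z': np.float64(0.118), 'ax': np.float64(0.0042), 'ay': np.float64(0.0001), 'az': np.float64(-0.0035)}
{'x': np.float64(0.0009), 'y': np.float64(-0.0004), 'z': np.float64(0.168), 'ax': np.float64(0.0042), 'ay': np.float64(0.0001), 'az': np.float64(-0.0035)}
[(array([-11.9 ,  57.83,   2.43]), np.float64(-6405.5576171875)), (array([-11.88,  58.03,   2.49]), np.float64(-6404.85546875))]
```

Request:
step_arm([
  {"x": 0, "y": 0, "z": 0.08, "ax": 0, "ay": 0, "az": 0, "grip": 1},
  {"x": 0, "y": 0, "z": 0.15, "ax": 0, "ay": 0, "az": 0, "grip": 1},
  {"x": 0, "y": 0, "z": 0.168, "ax": 0, "ay": 0, "az": 0, "grip": 1},
  {"x": 0, "y": 0, "z": 0.168, "ax": 0, "ay": 0, "az": 0, "grip": 1},
  {"x": 0, "y": 0.015, "z": 0.168, "ax": 0, "ay": 0, "az": 0, "grip": 1},
  {"x": 0, "y": 0.03, "z": 0.168, "ax": 0, "ay": 0, "az": 0, "grip": 1},
  {"x": 0, "y": 0.04, "z": 0.168, "ax": 0, "ay": 0, "az": 0, "grip": 1},
  {"x": 0, "y": 0.046, "z": 0.168, "ax": 0, "ay": 0, "az": 0, "grip": 1},
  {"x": 0, "y": 0.05, "z": 0.168, "ax": 0, "ay": 0, "az": 0, "grip": 1},
  {"x": 0, "y": 0.05, "z": 0.168, "ax": 0, "ay": 0, "az": 0, "grip": 1},
])

```text
time: 10.85
tool_pos: [0.6345, -0.0558, 0.0075]
tcp_rot: [-0.202, 3.131, 0.001]
wrist_force: [0.6, -2.8, 6.8]
width: -0.003
grip_force: 3.7
```

Run:
```python
from h import *
s=bot.read_state(); print(w2j(s['tool_pos'])); move()
print([platej(snap('scene','scene4'),g) for g in ((-12,70,0),(-12,68,1))])
```

```text
[-8.76408852  6.47689181]
t 10.85 tcp [ 0.6345 -0.0558  0.0075] yaw 97.4 F [ 0.6 -2.8  6.8] w -0.00
[(array([-9.29, 64.95,  2.45]), np.float64(-4982.8369140625)), (array([-9.1 , 65.19,  3.06]), np.float64(-4961.2685546875))]
```

Request:
step_arm([
  {"x": 0, "y": 0.004, "z": -0.005, "ax": 0, "ay": 0, "az": 0, "grip": 1},
  {"x": 0, "y": 0.008, "z": -0.005, "ax": 0, "ay": 0, "az": 0, "grip": 1},
  {"x": 0, "y": 0.01, "z": -0.005, "ax": 0, "ay": 0, "az": 0, "grip": 1},
  {"x": 0, "y": 0.01, "z": -0.005, "ax": 0, "ay": 0, "az": 0, "grip": 1},
])

```text
time: 11.35
tool_pos: [0.6317, -0.0501, 0.0077]
tcp_rot: [0.202, -3.135, -0.003]
wrist_force: [0.7, -0.8, 0.4]
width: -0.001
grip_force: 0.7
```

Run:
```python
from h import *
s=bot.read_state(); print(w2j(s['tool_pos'])); move()
im=snap('scene','scene5'); print(platej(im,(-10,70,0)))
im=im['img'][190:270,220:320,::-1]; cv2.imwrite('pics/c4.png',cv2.resize(im,None,fx=7,fy=7,interpolation=cv2.INTER_CUBIC))
```

```text
[-10.78321262  12.4900937 ]
t 11.35 tcp [ 0.6317 -0.0501  0.0077] yaw 97.4 F [ 0.7 -0.8  0.4] w -0.00
(array([-10.35,  71.91,   6.36]), np.float64(-4409.13037109375))
```

View pics/c4.png

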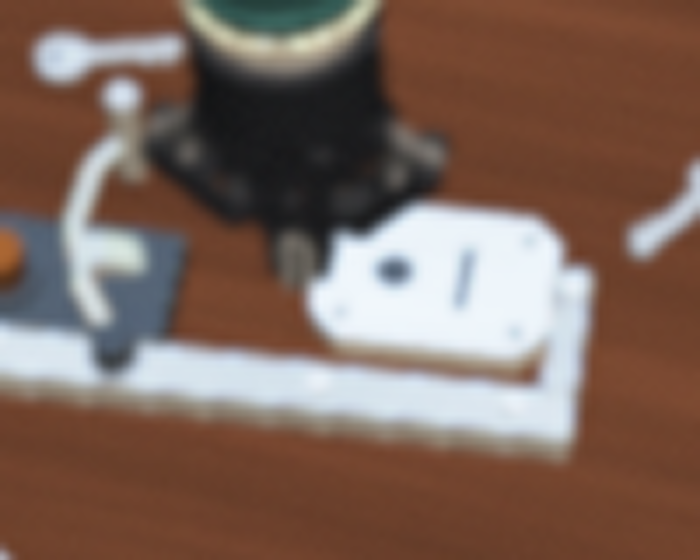

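The plate is against, or within a mm or two of, the side stop (crop (560,290)), with a rail gap of about 15 mm still to close. I'll push in +x with two fingers.

Request:
step_arm([
  {"x": 0, "y": -0.012, "z": -0.005, "ax": 0, "ay": 0, "az": 0, "grip": 1},
  {"x": 0, "y": -0.012, "z": -0.09, "ax": 0, "ay": 0, "az": 0, "grip": 0.2},
  {"x": 0, "y": -0.012, "z": -0.17, "ax": 0, "ay": 0, "az": 0, "grip": 0.2},
  {"x": 0.07, "y": 0.05, "z": -0.17, "ax": 0, "ay": 0, "az": 0, "grip": 0.2},
  {"x": 0.14, "y": 0.11, "z": -0.17, "ax": 0, "ay": 0, "az": 0, "grip": 0.2},
  {"x": 0.14, "y": 0.11, "z": -0.17, "ax": 0, "ay": 0, "az": 0, "grip": 0.2},
  {"x": 0.14, "y": 0.11, "z": -0.09, "ax": 0, "ay": 0, "az": 0, "grip": 0.2},
  {"x": 0.14, "y": 0.11, "z": -0.02, "ax": 0, "ay": 0, "az": 0, "grip": 0.2},
  {"x": 0.14, "y": 0.11, "z": 0.003, "ax": 0, "ay": 0, "az": 0, "grip": 0.2},
  {"x": 0.14, "y": 0.11, "z": 0.003, "ax": 0, "ay": 0, "az": 0, "grip": 0.2},
])

```text
time: 12.4
tool_pos: [0.5531, -0.0048, 0.0041]
tcp_rot: [0.201, -3.13, -0.004]
wrist_force: [0.5, 0.3, -0.2]
width: 0.397
grip_force: 0.0
```

Run:
```python
from h import *
yaw=90+np.degrees(JIG[2])
s=bot.read_state(); print(w2j(s['tool_pos']));
print(platej(snap('scene','scene6'),(-10,70,0)))
move(*[(*j2w(x,y),z,yaw) for x,y,z in ((-60,69,.005),(-40,69,.005))])
```

```text
[-82.99398233  67.4582731 ]
(array([-13.04,  68.35,   0.24]), np.float64(-5666.6396484375))
t 12.45 tcp [ 0.5549 -0.0049  0.0059] yaw 97.4 F [-0.2 -0.9  0.7] w 0.40
{'x': np.float64(-0.0424), 'y': np.float64(0.0038), 'z': np.float64(0.0017), 'ax': np.float64(0.0048), 'ay': np.float64(-0.0038), 'az': np.float64(-0.0005)}
{'x': np.float64(-0.0824), 'y': np.float64(0.0038), 'z': np.float64(0.0016), 'ax': np.float64(0.0048), 'ay': np.float64(-0.0038), 'az': np.float64(-0.0005)}
```

Request:
step_arm([
  {"x": -0.025, "y": 0.002, "z": 0.001, "ax": 0, "ay": 0, "az": 0, "grip": 0.2},
  {"x": -0.045, "y": 0.002, "z": 0.001, "ax": 0, "ay": 0, "az": 0, "grip": 0.2},
  {"x": -0.06, "y": 0.004, "z": 0.001, "ax": 0, "ay": 0, "az": 0, "grip": 0.2},
  {"x": -0.07, "y": 0.006, "z": 0.001, "ax": 0, "ay": 0, "az": 0, "grip": 0.2},
  {"x": -0.078, "y": 0.008, "z": 0.001, "ax": 0, "ay": 0, "az": 0, "grip": 0.2},
  {"x": -0.083, "y": 0.009, "z": 0.001, "ax": 0, "ay": 0, "az": 0, "grip": 0.2},
  {"x": -0.083, "y": 0.009, "z": 0.001, "ax": 0, "ay": 0, "az": 0, "grip": 0.2},
])

```text
time: 13.15
tool_pos: [0.594, 0.0047, 0.0056]
tcp_rot: [0.202, -3.13, -0.003]
wrist_force: [-6.2, -2.6, 4.5]
width: 0.398
grip_force: 3.4
```

Run:
```python
from h import *
s=bot.read_state(); print(w2j(s['tool_pos']));move()
print(platej(snap('scene','scene7'),(3,70,0)))
```

```text
[-41.14174794  71.6677699 ]
t 13.15 tcp [0.594  0.0047 0.0056] yaw 97.4 F [-6.2 -2.6  4.5] w 0.40
(array([ 1.84, 68.71,  1.35]), np.float64(-4558.8154296875))
```

Request:
step_arm([
  {"x": -0.004, "y": 0, "z": -0.002, "ax": 0, "ay": 0, "az": 0, "grip": 0.2},
  {"x": -0.008, "y": 0.003, "z": -0.002, "ax": 0, "ay": 0, "az": 0, "grip": 0.2},
  {"x": -0.008, "y": 0.005, "z": -0.002, "ax": 0, "ay": 0, "az": 0, "grip": 0.2},
  {"x": -0.008, "y": 0.005, "z": -0.002, "ax": 0, "ay": 0, "az": 0, "grip": 0.2},
])

```text
time: 13.6
tool_pos: [0.5939, 0.0063, 0.0051]
tcp_rot: [0.203, -3.123, -0.0]
wrist_force: [-12.7, -8.1, 4.4]
width: 0.401
grip_force: 6.5
```

Run:
```python
from h import *
s=bot.read_state(); print(w2j(s['tool_pos']));move()
print(platej(snap('scene','scene8'),(3,70,0)))
```

```text
[-41.0984772   73.20784415]
t 13.60 tcp [0.5939 0.0063 0.0051] yaw 97.4 F [-12.7  -8.1   4.4] w 0.40
(array([ 1.97, 68.87,  1.58]), np.float64(-4551.93359375))
```

Request:
step_arm([
  {"x": 0.03, "y": 0, "z": 0, "ax": 0, "ay": 0, "az": 0, "grip": 0.2},
  {"x": 0.03, "y": 0, "z": -0.09, "ax": 0, "ay": 0, "az": 0, "grip": 1},
  {"x": 0.03, "y": 0, "z": -0.17, "ax": 0, "ay": 0, "az": 0, "grip": 1},
  {"x": -0.03, "y": -0.07, "z": -0.17, "ax": 0, "ay": 0.005, "az": 0, "grip": 1},
  {"x": -0.088, "y": -0.16, "z": -0.17, "ax": 0, "ay": 0.005, "az": 0, "grip": 1},
  {"x": -0.088, "y": -0.166, "z": -0.17, "ax": 0, "ay": 0.005, "az": 0, "grip": 1},
  {"x": -0.088, "y": -0.166, "z": -0.17, "ax": 0, "ay": 0.005, "az": 0, "grip": 1},
])

```text
time: 14.35
tool_pos: [0.6549, -0.0699, 0.0918]
tcp_rot: [0.198, -3.134, -0.003]
wrist_force: [-0.7, 0.8, -0.4]
width: -0.001
grip_force: 0.0
```

Run:
```python
from h import *
yaw=90+np.degrees(JIG[2])
s=bot.read_state(); print(w2j(s['tool_pos']))
print(platej(snap('scene','scene9'),(3,69,0)))
move(*[(*j2w(x,y),z,yaw) for x,y,z in ((2,-10,.008),(2,6,.008))])
```

```text
[  9.70273121 -10.16228022]
(array([ 1.95, 68.74,  1.2 ]), np.float64(-4569.0419921875))
t 14.40 tcp [ 0.6537 -0.0688  0.0912] yaw 97.3 F [-0.7  0.3 -0.2] w -0.00
{'x': np.float64(0.0126), 'y': np.float64(-0.0027), 'z': np.float64(0.1665), 'ax': np.float64(0.0057), 'ay': np.float64(-0.006), 'az': np.float64(-0.0025)}
{'x': np.float64(0.0127), 'y': np.float64(0.0293), 'z': np.float64(0.1666), 'ax': np.float64(0.0057), 'ay': np.float64(-0.006), 'az': np.float64(-0.0025)}
```

Request:
step_arm([
  {"x": 0.012, "y": 0, "z": 0.08, "ax": 0, "ay": 0, "az": 0, "grip": 1},
  {"x": 0.012, "y": 0, "z": 0.15, "ax": 0, "ay": 0, "az": 0, "grip": 1},
  {"x": 0.012, "y": 0, "z": 0.165, "ax": 0, "ay": 0, "az": 0, "grip": 1},
  {"x": 0.012, "y": 0, "z": 0.165, "ax": 0, "ay": 0, "az": 0, "grip": 1},
  {"x": 0.012, "y": 0.012, "z": 0.165, "ax": 0, "ay": 0, "az": 0, "grip": 1},
  {"x": 0.012, "y": 0.022, "z": 0.165, "ax": 0, "ay": 0, "az": 0, "grip": 1},
  {"x": 0.012, "y": 0.03, "z": 0.165, "ax": 0, "ay": 0, "az": 0, "grip": 1},
  {"x": 0.012, "y": 0.034, "z": 0.165, "ax": 0, "ay": 0, "az": 0, "grip": 1},
  {"x": 0.012, "y": 0.034, "z": 0.165, "ax": 0, "ay": 0, "az": 0, "grip": 1},
])

```text
time: 15.3
tool_pos: [0.646, -0.0522, 0.0101]
tcp_rot: [0.203, -3.134, -0.003]
wrist_force: [-0.9, 0.8, -0.1]
width: 0.0
grip_force: 0.0
```

Run:
```python
from h import *
s=bot.read_state(); print(w2j(s['tool_pos'])); move()
print(platej(snap('scene','scene10'),(3,69,0)))
```

```text
[3.11484491 8.56691532]
t 15.30 tcp [ 0.646  -0.0522  0.0101] yaw 97.4 F [-0.9  0.8 -0.1] w 0.00
(array([ 5.34, 71.41,  8.34]), np.float64(-3608.30517578125))
```

Request:
step_arm([
  {"x": 0, "y": 0.004, "z": 0.005, "ax": 0, "ay": 0, "az": 0, "grip": 1},
  {"x": 0, "y": 0.008, "z": 0.005, "ax": 0, "ay": 0, "az": 0, "grip": 1},
  {"x": 0, "y": 0.012, "z": 0.005, "ax": 0, "ay": 0, "az": 0, "grip": 1},
  {"x": 0, "y": 0.012, "z": 0.005, "ax": 0, "ay": 0, "az": 0, "grip": 1},
])

```text
time: 15.75
tool_pos: [0.6456, -0.0471, 0.0075]
tcp_rot: [0.202, -3.134, -0.002]
wrist_force: [1.7, -3.3, 4.4]
width: -0.001
grip_force: 2.7
```

Run:
```python
from h import *
s=bot.read_state(); print(w2j(s['tool_pos'])); move()
```

```text
[ 3.380419   13.63343485]
t 15.75 tcp [ 0.6456 -0.0471  0.0075] yaw 97.4 F [ 1.7 -3.3  4.4] w -0.00
```

Request:
step_arm([
  {"x": 0, "y": 0.003, "z": 0, "ax": 0, "ay": 0, "az": 0, "grip": 1},
  {"x": 0, "y": 0.006, "z": 0, "ax": 0, "ay": 0, "az": 0, "grip": 1},
  {"x": 0, "y": 0.006, "z": 0, "ax": 0, "ay": 0, "az": 0, "grip": 1},
  {"x": 0, "y": 0.006, "z": 0, "ax": 0, "ay": 0, "az": 0, "grip": 1},
])

```text
time: 16.15
tool_pos: [0.6457, -0.0469, 0.0076]
tcp_rot: [0.203, -3.135, 0.004]
wrist_force: [1.2, -11.5, 2.9]
width: 0.003
grip_force: 7.2
```

Run:
```python
from h import *
s=bot.read_state(); print(w2j(s['tool_pos'])); move()
```

```text
[ 3.43991112 13.88391992]
t 16.15 tcp [ 0.6457 -0.0469  0.0076] yaw 97.4 F [  1.2 -11.5   2.9] w 0.00
```

Request:
step_arm([
  {"x": 0, "y": -0.02, "z": 0, "ax": 0, "ay": 0, "az": 0, "grip": 1},
  {"x": 0, "y": -0.02, "z": -0.09, "ax": 0, "ay": 0, "az": 0, "grip": 0.2},
  {"x": 0, "y": -0.02, "z": -0.17, "ax": 0, "ay": 0, "az": 0, "grip": 0.2},
  {"x": 0.08, "y": 0.05, "z": -0.17, "ax": 0, "ay": 0, "az": 0, "grip": 0.2},
  {"x": 0.157, "y": 0.106, "z": -0.17, "ax": 0, "ay": 0, "az": 0, "grip": 0.2},
  {"x": 0.157, "y": 0.106, "z": -0.17, "ax": 0, "ay": 0, "az": 0, "grip": 0.2},
  {"x": 0.157, "y": 0.106, "z": -0.09, "ax": 0, "ay": 0, "az": 0, "grip": 0.2},
  {"x": 0.157, "y": 0.106, "z": -0.02, "ax": 0, "ay": 0, "az": 0, "grip": 0.2},
  {"x": 0.157, "y": 0.106, "z": 0.001, "ax": 0, "ay": 0, "az": 0, "grip": 0.2},
  {"x": 0.157, "y": 0.106, "z": 0.001, "ax": 0, "ay": 0, "az": 0, "grip": 0.2},
])

```text
time: 17.15
tool_pos: [0.5571, -0.0009, 0.004]
tcp_rot: [0.201, -3.126, -0.005]
wrist_force: [1.0, 0.4, -0.1]
width: 0.4
grip_force: 0.0
```

Run:
```python
from h import *
yaw=90+np.degrees(JIG[2])
s=bot.read_state(); print(w2j(s['tool_pos']))
im=snap('scene','scene11'); print(platej(im,(3,69,0)))
move((*j2w(-39.5,68),.005,yaw))
im=im['img'][190:270,220:320,::-1]; cv2.imwrite('pics/c5.png',cv2.resize(im,None,fx=7,fy=7,interpolation=cv2.INTER_CUBIC))
```

```text
[-78.49603338  70.8208182 ]
(array([ 2.12, 68.61,  1.55]), np.float64(-4589.49169921875))
t 17.20 tcp [ 0.5591 -0.0011  0.0059] yaw 97.4 F [ 0.9 -0.4  0.8] w 0.40
{'x': np.float64(-0.0742), 'y': np.float64(-0.0048), 'z': np.float64(0.0014), 'ax': np.float64(0.0052), 'ay': np.float64(-0.0094), 'az': np.float64(-0.0003)}
```

View pics/c5.png

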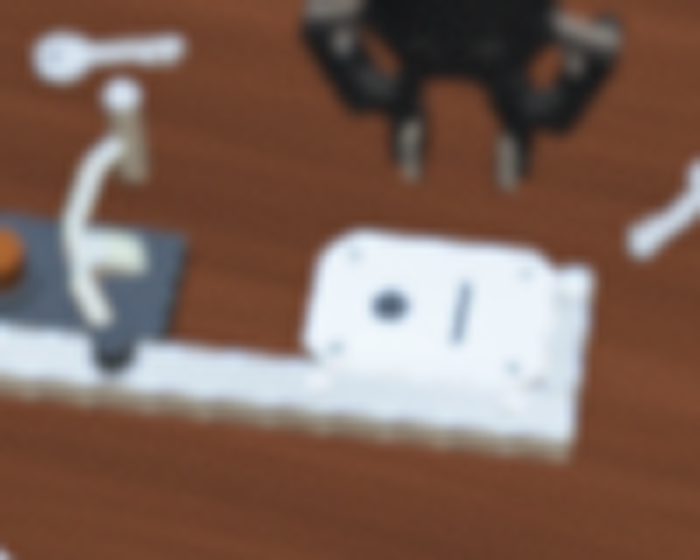

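The plate sits flush against both the rail and the side stop, with no wood visible at (330-540,375) or (550,310), and the arm is still latched. I'll do one last firm push in +x.

Request:
step_arm([
  {"x": -0.03, "y": -0.002, "z": 0, "ax": 0, "ay": 0, "az": 0, "grip": 0.2},
  {"x": -0.055, "y": -0.002, "z": 0, "ax": 0, "ay": 0, "az": 0, "grip": 0.2},
  {"x": -0.068, "y": -0.002, "z": 0, "ax": 0, "ay": 0, "az": 0, "grip": 0.2},
  {"x": -0.075, "y": -0.002, "z": 0, "ax": 0, "ay": 0, "az": 0, "grip": 0.2},
  {"x": -0.08, "y": -0.002, "z": 0, "ax": 0, "ay": 0, "az": 0, "grip": 0.2},
  {"x": -0.08, "y": -0.002, "z": 0, "ax": 0, "ay": 0, "az": 0, "grip": 0.2},
])

```text
time: 17.8
tool_pos: [0.5945, 0.0025, 0.0065]
tcp_rot: [0.202, -3.121, -0.003]
wrist_force: [-14.0, -3.0, 11.3]
width: 0.401
grip_force: 7.2
```

Run:
```python
from h import *
s=bot.read_state(); print(w2j(s['tool_pos'])); move()
```

```text
[-41.01398607  69.37240572]
t 17.80 tcp [0.5945 0.0025 0.0065] yaw 97.4 F [-14.   -3.   11.3] w 0.40
```

Request:
step_arm([
  {"x": 0.03, "y": 0, "z": 0, "ax": 0, "ay": 0, "az": 0, "grip": 0.2},
  {"x": 0.03, "y": 0, "z": -0.09, "ax": 0, "ay": 0, "az": 0, "grip": 1},
  {"x": 0.03, "y": 0, "z": -0.18, "ax": 0, "ay": 0, "az": 0, "grip": 1},
  {"x": 0.03, "y": 0, "z": -0.22, "ax": 0, "ay": 0, "az": 0, "grip": 1},
  {"x": -0.116, "y": -0.365, "z": -0.22, "ax": 0, "ay": 0.01, "az": 0, "grip": 1},
  {"x": -0.116, "y": -0.365, "z": -0.22, "ax": 0, "ay": 0.01, "az": 0, "grip": 1},
  {"x": -0.116, "y": -0.365, "z": -0.22, "ax": 0, "ay": 0.01, "az": 0, "grip": 1},
  {"x": -0.116, "y": -0.365, "z": -0.22, "ax": 0, "ay": 0.01, "az": 0, "grip": 1},
  {"x": -0.116, "y": -0.365, "z": -0.22, "ax": 0, "ay": 0.01, "az": 0, "grip": 1},
  {"x": -0.116, "y": -0.365, "z": -0.22, "ax": 0, "ay": 0.01, "az": 0, "grip": 1},
])

```text
time: 18.8
tool_pos: [0.6815, -0.1721, 0.1166]
tcp_rot: [0.198, -3.128, -0.003]
wrist_force: [-0.5, 0.1, -0.0]
width: -0.002
grip_force: 0.0
```

Run:
```python
from h import *
yaw=90+np.degrees(JIG[2])
s=bot.read_state(); print(w2j(s['tool_pos']))
im=snap('scene','scene12'); t=snap('top','top12'); print(platej(im,(3,69,0)),platej(t,(4,69,0)))
move(*[(*j2w(17,-113),z,yaw) for z in (.05,.03)])
cv2.imwrite('pics/c6.png',cv2.resize(np.vstack([im['img'][190:260,210:310,::-1],t['img'][140:210,255:355,::-1]]),None,fx=4,fy=4,interpolation=cv2.INTER_CUBIC))
```

```text
[  22.90962865 -114.89826985]
(array([ 2.33, 68.73,  1.54]), np.float64(-4586.85009765625)) (array([ 4.11, 69.74,  0.81]), np.float64(-6804.10693359375))
t 18.90 tcp [ 0.6805 -0.1701  0.1163] yaw 97.4 F [ 0.3  0.6 -1.1] w 0.00
{'x': np.float64(0.0094), 'y': np.float64(-0.0008), 'z': np.float64(0.1327), 'ax': np.float64(0.005), 'ay': np.float64(-0.0152), 'az': np.float64(0.0003)}
{'x': np.float64(0.009), 'y': np.float64(-0.0009), 'z': np.float64(0.1726), 'ax': np.float64(0.005), 'ay': np.float64(-0.0152), 'az': np.float64(0.0003)}
```

View pics/c6.png

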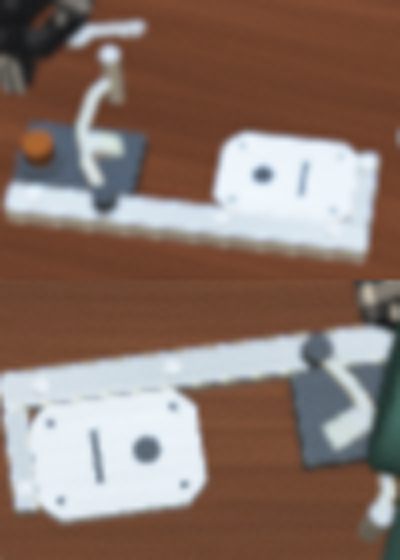

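The plate is home: the top-camera fit gives jig (4.1, 69.7) at 0.8°. The arm is still latched, so I'll press the button.

Request:
step_arm([
  {"x": 0.01, "y": -0.001, "z": 0.08, "ax": 0, "ay": -0.01, "az": 0, "grip": 1},
  {"x": 0.01, "y": -0.001, "z": 0.12, "ax": 0, "ay": -0.01, "az": 0, "grip": 1},
  {"x": 0.01, "y": -0.001, "z": 0.145, "ax": 0, "ay": -0.01, "az": 0, "grip": 1},
  {"x": 0.01, "y": -0.001, "z": 0.16, "ax": 0, "ay": -0.01, "az": 0, "grip": 1},
  {"x": 0.01, "y": -0.001, "z": 0.17, "ax": 0, "ay": -0.01, "az": 0, "grip": 1},
  {"x": 0.01, "y": -0.001, "z": 0.17, "ax": 0, "ay": -0.01, "az": 0, "grip": 1},
])

```text
time: 19.5
tool_pos: [0.6753, -0.1709, 0.0319]
tcp_rot: [0.203, -3.133, -0.004]
wrist_force: [-2.6, 2.7, 5.0]
width: -0.001
grip_force: 2.3
```

Run:
```python
from h import *
s=bot.read_state(); print(w2j(s['tool_pos'])); move(); snap('scene','scene13')
```

```text
[  16.98009824 -112.96294813]
t 19.50 tcp [ 0.6753 -0.1709  0.0319] yaw 97.4 F [-2.6  2.7  5. ] w -0.00
```

Request:
step_arm([
  {"x": 0, "y": 0, "z": -0.01, "ax": 0, "ay": 0, "az": 0, "grip": 1},
  {"x": 0, "y": 0, "z": -0.06, "ax": 0, "ay": 0, "az": 0, "grip": 1},
  {"x": 0, "y": 0, "z": -0.15, "ax": 0, "ay": 0, "az": 0, "grip": 1},
  {"x": 0, "y": -0.1, "z": -0.22, "ax": 0, "ay": 0, "az": 0, "grip": 1},
  {"x": 0, "y": -0.2, "z": -0.22, "ax": 0, "ay": 0, "az": 0, "grip": 1},
  {"x": 0, "y": -0.24, "z": -0.22, "ax": 0, "ay": 0, "az": 0, "grip": 1},
  {"x": 0, "y": -0.24, "z": -0.22, "ax": 0, "ay": 0, "az": 0, "grip": 1},
  {"x": 0, "y": -0.24, "z": -0.22, "ax": 0, "ay": 0, "az": 0, "grip": 1},
])

```text
time: 20.35
tool_pos: [0.6909, -0.2919, 0.1409]
tcp_rot: [0.199, -3.133, -0.003]
wrist_force: [0.6, 0.1, -0.1]
width: 0.001
grip_force: 0.0
```

Run:
```python
from h import *
im=snap('scene','scene14'); t=snap('top','top14'); print(platej(t,(4,69,0))); move()
cv2.imwrite('pics/c7.png',cv2.resize(np.vstack([im['img'][190:260,210:310,::-1],t['img'][140:210,255:355,::-1]]),None,fx=4,fy=4,interpolation=cv2.INTER_CUBIC))
```

```text
(array([ 4.11, 69.84,  0.4 ]), np.float64(-5765.0615234375))
t 20.45 tcp [ 0.6907 -0.29    0.1404] yaw 97.4 F [-0.  -0.2 -0.3] w 0.00
```

View pics/c7.png

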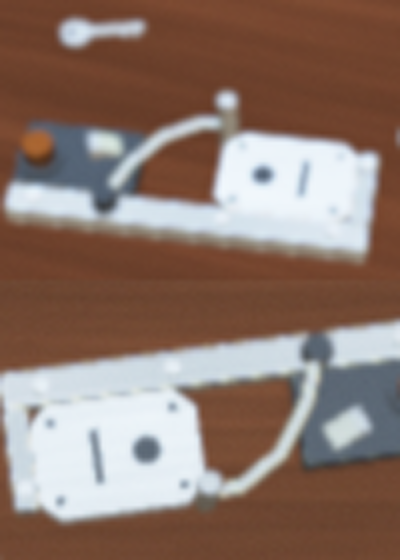

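The arm has swung shut: its post at (207,485) presses on the plate's cut corner, the plate is in the corner at jig (4.1, 69.8) and 0.4°, and the button is up. The robot is clear, so I'm handing it in.

```bash
python3 -c "
from workcell import bot
print(bot.finish_job())"
```

```text
the job is handed in; nothing more can be done
None
```

The job is handed in at about 20 s of the 72 s allowed: the faceplate is in the corner of the jig, about 1 mm or less from home and 0.4° from square by the last top-camera fit, with the spring arm shut on it and the button up. I couldn't measure the clamp force, and the hand-in call gave no verdict.

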